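Refit the label dispenser's knob and hold it pressed

ROBOT

A 6-joint arm with a two-finger parallel gripper is mounted at the origin on the work surface. World frame = base frame: x ahead of the robot, y to its left, z up, the work surface at z = 0. Lengths are in m, angles in rad, forces in N, time in s.
With the tool pointing down it reaches from about 0.4 to 0.825 m from the base axis. Payload 7 kg.
Tool frame: the origin (TCP) lies on the centre line of the jaws, within the pads' length; the fingertips stand 25 mm ahead of it and the grasp point (between the pads) lies 6 mm ahead of it; z points along the fingers, y is the line along which they close (so a half turn about z gives the same grasp; the last joint's range is limited). The gripper opens to 85 mm and grips with 20 to 120 N. Pads are 22 mm wide; open, the fingers measure 114 mm over their backs; the gripper's body (76 mm by 85 mm) begins 54 mm behind the grasp point. The pads swing forward as they close: fully open they stand 13 mm farther back than shut.
Start: joints at [1.4, 0.359, 0.012, 0, -1.224, -0.288], TCP at [0.299, 0.605, 0.256] pointing down, gripper open.
Joint ranges: [-3.07, 3.07], [-1.43, 2.12], [-1.02, 1.25], [-3.03, 1.67], [-3.05, -0], [-3.03, 3.03]. Speed limits (rad/s): [2.39, 2.39, 3.01, 3.14, 3.14, 3.14].

INTERFACE

Orientations are given as a unit quaternion [w, x, y, z].
In Python, from cell import robot, optics gives the robot as it stands.
- The arm moves only by the shell command python3 -m inch 'ROWS' [FORCE]. ROWS is text: rows parted by semicolons, each of 5 numbers parted by spaces: the shift along the world's x, y, z each as a share of 100 cm, from -1 to 1, then the turn about the world's z as a share of pi rad, from -1 to 1, then the finger opening in mm, from 0 to 85.4. In form: x y z spin grip; .... A call has 1 to 8 rows; each row is the pose to reach, as a shift and turn from the pose commanded when the call began, turning the shorter way round; what a row does not reach only later rows make up. A row lasts 1/8 s, in which the tool goes at most 62.5 mm and 10.7 degrees, less where a joint would pass 70% of its speed; a pose out of reach is approached as far as the arm can. A call with a number of a shift or a turn outside -1 to 1 is refused whole. A call with a gripper value outside its range is refused whole. The fingers move at their own pace and stop on an object; FORCE is the grip in N (left out, the last holds). Time passes only in rows, so rows that repeat a pose let the fingers close. It gives the time, the measured TCP pose, the force, the opening and the grip force at its end, in the units of the state.
- robot.read_state(): the state, without advancing time (a new reading comes with each control period).
- optics.grab_frame(name): name is "side" or "top" or "wrist"; returns the picture (384x512x3 uint8, blue, green, red); there is no depth.
- optics.get_calibration(name): a dict with "mtx" (3x3 intrinsics, pixels), "pose" (4x4, takes a point from camera to world coordinates). Camera axes: x right, y up, looking along -z (the intrinsics and any distortion apply to the point x, -y, -z); pixel columns grow to the right and rows downward; lengths in m; the calibration is good to about 2 mm. A picture is of the moment at which its call begins: read the wrist's pose just before it. get_calibration takes no time and is no camera call; for the wrist camera it gives the pose at the moment of the call.
- robot.close_job(): hands the job in; it is judged then, once.
The state is a dict: "t": time; "q": joint angles; "joint_velocities": joint speeds; "joint_efforts": joint torques, N m; "ee_pos": TCP position; "eef_rot": TCP orientation; "ft_force": force on the tool from outside, world axes, zero at the start; "ft_torque": the same for the moment, N m; "gripper_width": opening from 0.0 (shut) to 1.0 (fully open); "grasp_force": force on a finger pad.
Only numpy, scipy, OpenCV 4.12 (cv2) and the standard library are available. Lean on these libraries where they do the work, as an engineer would, in place of code of your own. Each camera call takes 0.05 s, during which the arm holds its last target. There are 200 camera calls.

TASK

The label dispenser's control console on this packing bench has lost its knob: first slide the blue mode slider along its track until it is level with the yellow mark, then take the orange and black knob from the green mat, turn it so that the flat in its bore matches the flat of the brass spindle, and push it fully home on the spindle. Press the knob all the way down against the spindle's spring and keep it there: finish while still holding and pressing it, with the slider still at its mark. Leave the jars, bottles and tape where they stand.

Things in the scene. Friction and masses are not known exactly. Their poses are not given: they have to be found in the camera images.
- console: Grey control console with a black top, a box 210 (x) x 270 (y) x 50 mm high, fixed to the bench; it may stand left or right of the middle. Origin: centre of its underside, z up; the slider's track runs along its y on the half nearer the robot (60 mm to -x of its centre), the spindle stands on the half farther from the robot.
- mode_slider (a joint): How far the slider has been slid along its track towards the console's +y, in m: 0 to 0.10. It slides with about 1.5 N of friction and stays where it is left.
- mode_slider_top (a point): Centre of the top face of the blue slider grip, a block 28 (x, across the track) x 20 (y, along the track) x 40 mm high; its top is 54.5 mm above the console's top. The grip runs on a flat aluminium track 40 mm wide, 150 mm long and 14 mm thick. Axes as the console's.
- mark: Yellow mark on the console's top beside the track, on the side away from the robot: a bar 16 (x) x 5 (y) x 4 mm high. Origin: centre of its underside, axes as the console's. The slider is at its mark when the middle of its grip has the same y along the track. It lies 0.055 to 0.095 m along the slider's travel.
- spindle (a joint): How far the brass spindle is pressed in, in m: 0 (up, at rest) to 0.008 (stop). A spring pushes it up with about 3 N at 0 and 10 N at the stop. The spindle does not turn.
- spindle_tip (a point): Centre of the top end of the upright brass D-shaft: 14 mm diameter, one flat 4 mm from its axis on the side of this point's +x; z up. It stands 24 mm out of a steel nut (26 mm across), its tip 30 mm above the console's top at rest; the top 2.5 mm are chamfered. A red line on the round aluminium plate (68 mm) around the nut points the way the flat faces.
- knob: The loose knob, 70 g, upright on the mat at the start. Origin: centre of its underside, z up. Black round skirt 44 mm across, 17 mm high; on it an orange bar grip 44 long (x) x 14 wide (y) x 25 mm high, top at 42 mm. A white pointer bar on the +x half of the grip's top shows the side of the flat in its bore. Turned right when its +x points as the spindle tip's +x.
- knob_bore (a point): Centre of the mouth of the knob's D-shaped bore, at the knob's origin, same axes. Bore 14 mm deep, 16.2 mm diameter, flat 5.1 mm from the axis on the +x side: about 1 mm clearance round the spindle, some 8 degrees either way. Seated, this point is 14 mm below the spindle's tip; the skirt is then 10 mm above the nut, 2 mm when pressed fully down.
- mat: Green rubber mat, 240 (x) x 180 (y) x 3 mm thick, fixed; on it the knob (nearer the robot) and two small jars (at the far edge). Origin: centre of its underside.
- jar_a: A small white jar, 40 mm across, 36 mm high, on the mat; not part of the job, to be left where it stands. Origin: centre of its underside.
- jar_b: A second small white jar, 40 mm across, 36 mm high, on the mat; not part of the job, to be left where it stands. Origin: centre of its underside.
- jar_c: A white cream jar, 70 mm across, 55 mm high, behind the work area; not part of the job, to be left where it stands. Origin: centre of its underside.
- bottle_a: A green bottle with white cap, 52 mm across, 115 mm high, behind the work area; not part of the job, to be left where it stands. Origin: centre of its underside.
- bottle_b: A second green bottle, 52 mm across, 115 mm high, behind the work area; not part of the job, to be left where it stands. Origin: centre of its underside.
- bottle_c: A small amber bottle, 48 mm across, 100 mm high, to the left; not part of the job, to be left where it stands. Origin: centre of its underside.
- tape_roll: A roll of clear tape standing on its flat side, 84 mm across, 45 mm high, to the right; not part of the job, to be left where it stands. Origin: centre of its underside.
There are look-alikes about, which are no part of the job. Of the things like the knob, leave any that is purple; of the rest the larger one is meant.

How it is judged:
By the outcome, as a careful person would: the job done as asked, in the order asked, and still so for the second after the job is handed in, while the arm keeps its last pose, push and grip.
It also fails if it takes over 64 s, if anything falls off the work surface, if the arm or the gripper's body presses on something with over 40 N, if the wrist force passes 120 N, or if a joint passes its speed limit or range.

## Working session

There is one attempt and no reset: what is moved stays moved. The work goes in short steps, Python scripts to look and compute and a shell command to move; the robot and the scene stay as the last step left them, time stands still between calls to the robot, and variables do not carry over. Pictures are saved under pics/ and viewed, at most 10 in all, crops included, and the job is handed in when it is done.

```bash
mkdir -p pics; ls; python3 - <<'E'
from cell import robot, optics
import cv2, numpy as np
for n in ("top","side"):
    im=optics.grab_frame(n); cv2.imwrite(f"pics/{n}0.png",im)
    c=optics.get_calibration(n); print(n,c["mtx"].round(1).tolist(),c["pose"].round(3).tolist(),[k for k in c])
print(robot.read_state())
E
```

```text
pics
top [[415.4, 0.0, 254.6], [0.0, 415.4, 190.6], [0.0, 0.0, 1.0]] [[0.026, 0.989, -0.145, 0.348], [-1.0, 0.024, -0.012, -0.01], [-0.009, 0.146, 0.989, 1.428], [0.0, 0.0, 0.0, 1.0]] ['mtx', 'pose']
side [[413.0, 0.0, 254.8], [0.0, 413.0, 190.1], [0.0, 0.0, 1.0]] [[-0.848, 0.394, -0.353, 0.146], [-0.529, -0.63, 0.568, 0.669], [0.001, 0.669, 0.743, 0.948], [0.0, 0.0, 0.0, 1.0]] ['mtx', 'pose']
{'t': 0.1, 'q': array([ 1.40005013e+00,  3.59303592e-01,  1.11461869e-02, -2.91394804e-04,
       -1.22407530e+00, -2.88118785e-01]), 'joint_velocities': array([ 0.0003218 , -0.00193087,  0.00262461,  0.00269442, -0.00021226,
        0.0014635 ]), 'joint_efforts': array([-2.94012170e-04, -5.84764409e+01,  2.94110245e+01,  6.95442438e+00,
       -3.14345729e-03,  3.22438140e-06]), 'ee_pos': array([0.29881996, 0.6048224 , 0.2554661 ]), 'eef_rot': array([ 7.24989640e-04,  9.73784074e-01, -2.27473169e-01, -9.46320250e-05]), 'ft_force': array([ 0.24760325, -0.53894112, -0.4112484 ]), 'ft_torque': array([ 0.00627724,  0.00434079, -0.0157603 ]), 'grasp_force': 0.0, 'gripper_width': 1.000325561238492}
```

View pics/top0.png

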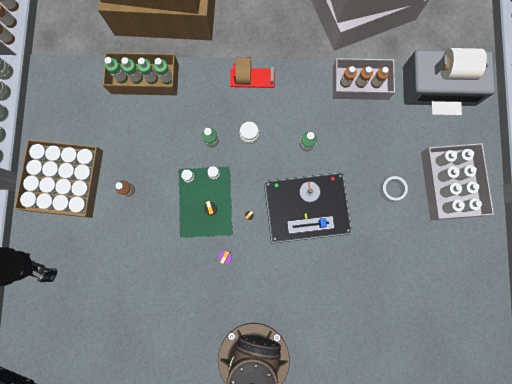

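View pics/side0.png

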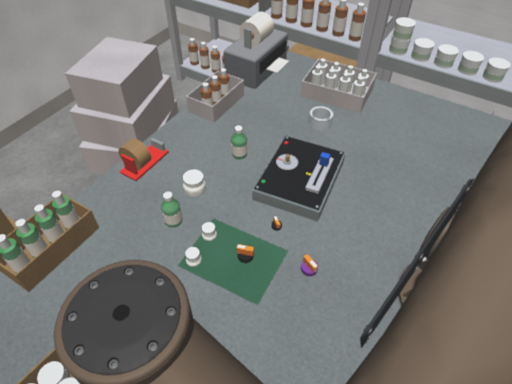

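The top view shows the console at (308,207), slider at (323,223), mark at (306,217) and spindle at (310,191). Knob candidates are orange/black on the mat (210,208), a small orange/black one off the mat (249,215), and a purple one (226,257). I choose (210,208), the larger non-purple one on the mat, and check it in a close crop.

```bash
cat > h.py <<'E'
from cell import robot, optics
import cv2, numpy as np
def ray(n,px,cal=None):
    c=cal or optics.get_calibration(n); K=c["mtx"];P=c["pose"]
    d=np.array([(px[0]-K[0,2])/K[0,0],-(px[1]-K[1,2])/K[1,1],-1.])
    return P[:3,3],P[:3,:3]@d
def onplane(n,px,z,cal=None):
    o,d=ray(n,px,cal); return o+d*(z-o[2])/d[2]
def proj(n,X,cal=None):
    c=cal or optics.get_calibration(n); K=c["mtx"];P=c["pose"]
    p=P[:3,:3].T@(np.asarray(X)-P[:3,3]); return np.array([K[0,0]*p[0]/-p[2]+K[0,2],K[1,1]*p[1]/p[2]+K[1,2]])
def blobs(im,lo,hi,roi=None,amin=6):
    m=cv2.inRange(cv2.cvtColor(im,cv2.COLOR_BGR2HSV),lo,hi)
    if roi: 
        z=np.zeros_like(m); x0,y0,x1,y1=roi; z[y0:y1,x0:x1]=m[y0:y1,x0:x1]; m=z
    n,l,s,c=cv2.connectedComponentsWithStats(m)
    out=[(c[i].round(2),int(s[i,4]),cv2.minAreaRect(np.argwhere(l==i)[:,::-1].astype(np.float32))) for i in range(1,n) if s[i,4]>=amin]
    return sorted(out,key=lambda b:-b[1])
C={"orange":((8,140,120),(20,255,255)),"blue":((105,150,80),(125,255,255)),"yellow":((24,150,120),(33,255,255)),"red":((0,170,100),(5,255,255)),"white":((0,0,200),(180,40,255))}
E
python3 - <<'E'
from h import *
im=cv2.imread("pics/top0.png")
for k,roi in (("orange",(170,180,280,280)),("blue",(260,170,355,245)),("yellow",(260,170,355,245)),("red",(260,170,355,245)),("white",(180,165,235,240))):
    for b in blobs(im,*C[k],roi,3): print(k,b[0],b[1])
g=cv2.cvtColor(im,cv2.COLOR_BGR2GRAY)
m=cv2.inRange(im[170:245,260:355],(0,0,0),(60,60,60)); 
c=max(cv2.findContours(m,cv2.RETR_EXTERNAL,2)[0],key=cv2.contourArea)+[260,170]
r=cv2.minAreaRect(c); bx=cv2.boxPoints(r)
W=[onplane("top",p,.05) for p in bx]; print("console",np.round(W,3).tolist(),np.mean(W,0))
a=cv2.resize(im[185:245,190:260],None,fx=5.6,fy=5.6,interpolation=2); b=cv2.resize(im[170:245,262:354],None,fx=4.4,fy=4.4,interpolation=2)
h=max(a.shape[0],b.shape[0]); f=lambda q:cv2.copyMakeBorder(q,0,h-q.shape[0],0,0,0)
cv2.imwrite("pics/crop1.png",np.hstack([f(a),f(b)]))
E
```

```text
orange [211.5 208. ] 6
orange [211.33 213.33] 3
orange [248.33 217.  ] 3
blue [322.57 222.47] 51
yellow [305.5 215.5] 8
red [332.12 178.12] 8
white [212.31 171.15] 87
white [186.4  174.32] 84
white [208.1 204. ] 10
console [[0.592, -0.131, 0.05], [0.618, -0.283, 0.05], [0.423, -0.309, 0.05], [0.398, -0.16, 0.05]] [ 0.50771086 -0.2207469   0.05      ]
```

View pics/crop1.png

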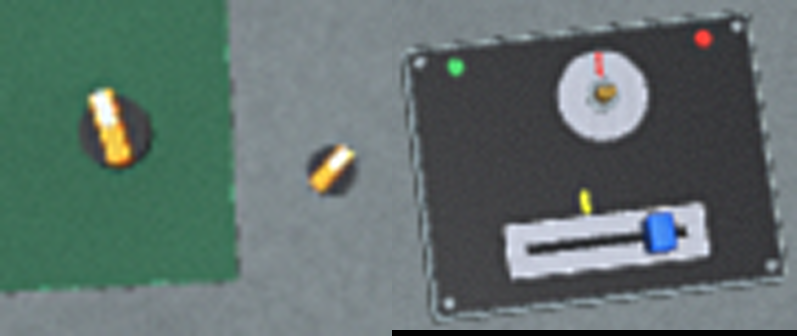

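The crop confirms it: the mat knob is clearly larger than the one at its right, with its white pointer toward the top (yaw about 15°). The red line points up, roughly at the console's yaw of about 6°, and the slider sits at the right (-y) end of its track.

```bash
python3 - <<'E'
from h import *
print("slider",onplane("top",(322.57,222.0),.1045),"mark",onplane("top",(305.5,215.5),.054),"knob",onplane("top",(210,208.2),.035),"spindle",onplane("top",(310,191),.08))
s=robot.read_state(); P=optics.get_calibration("wrist"); print(P)
from scipy.spatial.transform import Rotation as R
q=s["eef_rot"]; T=R.from_quat(q[[1,2,3,0]]).as_matrix()
print("cam in tool",T.T@(P["pose"][:3,3]-s["ee_pos"]),"\n",(T.T@P["pose"][:3,:3]).round(3))
E
python3 -m inch '0.05 -0.06 0.05 0 85;0.08 -0.12 0.06 0.05 85;0.09 -0.18 0.08 0.1 85;0.12 -0.24 0.08 0.15 85;0.12 -0.3 0.08 0.18 85;0.13 -0.36 0.08 0.18 85;0.13 -0.42 0.08 0.18 85;0.13 -0.42 0.08 0.18 85'
```

```text
slider [ 0.446861   -0.21226174  0.1045    ] mark [ 0.47072522 -0.16351337  0.054     ] knob [0.48900588 0.15617146 0.035     ] spindle [ 0.5492047  -0.17468374  0.08      ]
{'mtx': array([[290.85094057,   0.        , 251.63249457],
       [  0.        , 290.85094057, 186.07695584],
       [  0.        ,   0.        ,   1.        ]]), 'pose': array([[-0.44350569,  0.84822954,  0.28949846,  0.37483462],
       [-0.89626989, -0.42035562, -0.14142644,  0.56878757],
       [ 0.00173022, -0.32219218,  0.9466727 ,  0.37219329],
       [ 0.        ,  0.        ,  0.        ,  1.        ]])}
cam in tool [ 0.08412917 -0.00120051 -0.11671682] 
 [[-0.001  0.947  0.322]
 [ 1.     0.001 -0.   ]
 [-0.     0.322 -0.947]]
t: 1.1
ee_pos: [0.4285, 0.1823, 0.3365]
eef_rot: [-0.0, 0.999, 0.052, 0.0]
ft_force: [-0.2, 1.0, -0.3]
gripper_width: 0.997
grasp_force: 0.0
```

```bash
python3 - <<'E'
from h import *
np.save("pics/calA.npy",optics.get_calibration("wrist")["pose"])
cv2.imwrite("pics/wA.png",optics.grab_frame("wrist"))
E
python3 -m inch '0 -0.06 0 0 85;0 -0.12 0 0 85;0 -0.18 0 0 85;0 -0.24 0 0 85;0 -0.3 0 0 85;0 -0.36 0 0 85;0 -0.36 0 0 85;0 -0.36 0 0 85' | head -2
python3 - <<'E'
from h import *
np.save("pics/calB.npy",optics.get_calibration("wrist")["pose"])
cv2.imwrite("pics/wB.png",optics.grab_frame("wrist"))
a=cv2.imread("pics/wA.png");b=cv2.imread("pics/wB.png")
cv2.imwrite("pics/AB.png",np.hstack([a[:,60:452],b[:,60:452]]))
E
```

```text
t: 2.15
ee_pos: [0.4286, -0.175, 0.3359]
```

View pics/AB.png

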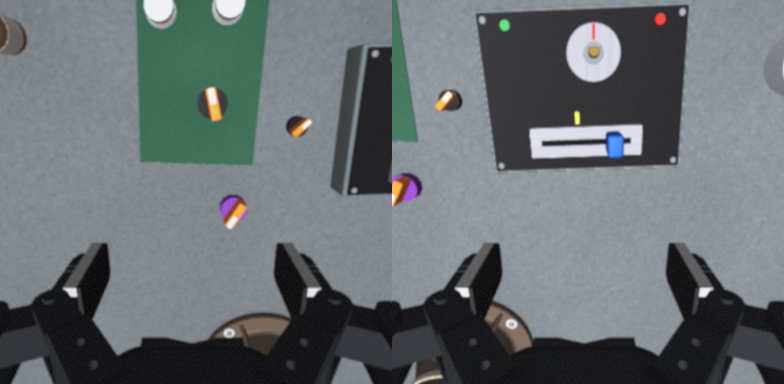

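Left (image A, over the mat): knob at about (272,104) full-frame with its pointer up, the small look-alike at (360,125), the purple one at (293,212). Right (image B, over the console): plate at (262,52), red line above it, mark at (245,117), slider at (283,143).

```bash
cat > m.py <<'E'
from h import *
def cal(f): return {"mtx":optics.get_calibration("wrist")["mtx"],"pose":np.load(f)}
def pts(im,lo,hi,roi):
    m=cv2.inRange(cv2.cvtColor(im,cv2.COLOR_BGR2HSV),lo,hi); x0,y0,x1,y1=roi
    z=np.zeros_like(m); z[y0:y1,x0:x1]=m[y0:y1,x0:x1]
    n,l,s,c=cv2.connectedComponentsWithStats(z); i=1+np.argmax(s[1:,4]); return np.argwhere(l==i)[:,::-1].astype(float)
def pl(P,z,c): return np.array([onplane("wrist",p,z,c)[:2] for p in P])
def axis(W):  # direction of longest side, deg
    r=cv2.minAreaRect((W*1000).astype(np.float32)); b=cv2.boxPoints(r); e=[b[1]-b[0],b[2]-b[1]]; d=max(e,key=np.linalg.norm)
    return np.round(r[0],1),np.round(r[1],1),np.degrees(np.arctan2(d[1],d[0])).round(1)%180
E
python3 - <<'E'
from m import *
b=cv2.imread("pics/wB.png"); c=cal("pics/calB.npy")
hsv=cv2.cvtColor(b,cv2.COLOR_BGR2HSV)
bl=pts(b,(100,120,60),(130,255,255),(180,100,330,170)); 
v=np.array([hsv[int(y),int(x),2] for x,y in bl]); print("blue V",np.percentile(v,[5,25,50,75,95]),len(bl), bl.min(0),bl.max(0))
top=bl[v>(v.min()/2+v.max()/2)]; print("slider top",axis(pl(top,.1045,c)))
print("mark",axis(pl(pts(b,(22,120,100),(35,255,255),(180,90,330,170)),.054,c)))
print("track",axis(pl(pts(b,(0,0,150),(180,60,255),(180,115,330,170)),.064,c)))
red=pl(pts(b,(0,120,80),(6,255,255),(230,10,300,60)),.053,c); print("red",axis(red),len(red))
plate=pts(b,(0,0,140),(180,60,255),(230,10,300,90)); print("plate",axis(pl(cv2.convexHull(plate.astype(np.int32))[:,0].astype(float),.052,c)))
br=pts(b,(12,90,60),(25,255,255),(240,35,290,65)); print("brass px",br.mean(0),len(br),br.min(0),br.max(0),pl([br.mean(0)],.075,c))
a=cv2.imread("pics/wA.png"); c=cal("pics/calA.npy"); roi=(245,75,310,130)
w=pts(a,(0,0,190),(180,60,255),roi); o=pts(a,(5,120,120),(22,255,255),roi)
print("white",axis(pl(w,.045,c)),"orange",axis(pl(o,.045,c)),"bar",axis(pl(np.vstack([w,o]),.045,c)))
sk=pts(a,(0,0,0),(180,255,60),roi); print("skirt",axis(pl(sk,.02,c)))
E
```

```text
blue V [105.  185.5 242.  250.  251. ] 415 [273. 132.] [292. 158.]
slider top (array([ 449.4, -211. ]), array([27.1, 18. ]), np.float32(7.5))
mark (array([ 473. , -160.3]), array([17.1,  6.7]), np.float32(5.7))
track (array([ 444.3, -175.9]), array([ 40.5, 149.8]), np.float32(98.0))
red (array([ 578.5, -170.4]), array([15.4,  0. ]), np.float32(6.6)) 15
plate (array([ 554.8, -173.2]), array([67.7, 68.2]), np.float32(96.0))
brass px [261.55555556  51.72839506] 81 [257.  48.] [266.  56.] [[ 0.5531564  -0.17330517]]
white (array([504.8, 163.9]), array([21.3,  8.6]), np.float32(18.8)) orange (array([493.6, 160.2]), array([43.7, 16.4]), np.float32(19.4)) bar (array([493.8, 160.4]), array([44.3, 16.4]), np.float32(20.2))
skirt (array([489. , 143.2]), array([3.2, 1.9]), np.float32(70.5))
```

Sizes match the description (grip 27×18, track 150×40, plate 68, bar 44×16). Console yaw is about 7°, and the slider needs about 47 mm toward +y. Next I grip the slider along its travel direction.

```bash
python3 -m inch '0.02 -0.036 -0.05 0.006 50;0.02 -0.036 -0.11 0.006 50;0.02 -0.036 -0.17 0.006 50;0.02 -0.036 -0.21 0.006 50;0.02 -0.036 -0.238 0.006 50;0.02 -0.036 -0.238 0.006 50;0.02 -0.036 -0.238 0.006 50;0.02 -0.036 -0.238 0.006 50' 30
python3 - <<'E'
from h import *
cv2.imwrite("pics/w2.png",optics.grab_frame("wrist"))
E
```

```text
t: 3.2
ee_pos: [0.4501, -0.2105, 0.0998]
eef_rot: [0.0, 0.998, 0.063, 0.001]
ft_force: [0.7, 0.3, -0.4]
gripper_width: 0.587
grasp_force: 0.0
```

View pics/w2.png

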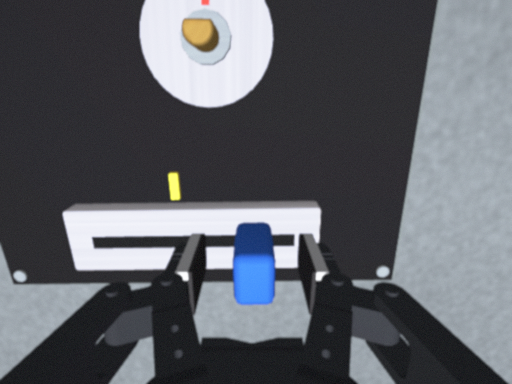

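The slider grip (254,265) is centred between the fingers. The mark is at (174,186), and the brass flat faces up, toward +x.

```bash
python3 -m inch '0 0 0 0 10;0 0 0 0 10;0 0 0 0 10;0 0 0 0 10' 30
cat > mk.py <<'E'
from m import *
from scipy.spatial.transform import Rotation as R
import sys
s=robot.read_state(); c=optics.get_calibration("wrist"); b=optics.grab_frame("wrist"); cv2.imwrite(sys.argv[1],b)
mk=axis(pl(pts(b,(22,120,100),(35,255,255),(60,60,420,300)),.054,c)); print("mark",mk,"tcp",s["ee_pos"].round(4))
hsv=cv2.cvtColor(b,cv2.COLOR_BGR2HSV)
bl=pts(b,(100,120,60),(130,255,255),(60,100,450,384)); v=np.array([hsv[int(y),int(x),2] for x,y in bl]); 
sl=axis(pl(bl[v>200],.1045,c)); print("slider",sl)
for t in (6.7,7.3,8):
    u=np.array([-np.sin(np.radians(t)),np.cos(np.radians(t))]); print(t,"to go mm: tcp",u@(mk[0]-s["ee_pos"][:2]*1000),"slider",u@(mk[0]-sl[0]))
E
python3 mk.py pics/w3.png
```

```text
t: 3.75
ee_pos: [0.4492, -0.211, 0.0989]
eef_rot: [0.0, 0.998, 0.063, 0.0]
ft_force: [-2.2, 2.0, 7.3]
gripper_width: 0.233
grasp_force: 31.9
mark (array([ 473.5, -161. ]), array([18. ,  6.8]), np.float32(8.2)) tcp [ 0.4492 -0.211   0.0989]
slider (array([ 451. , -210.2]), array([25.8, 18. ]), np.float32(7.2))
6.7 to go mm: tcp 46.8198575541934 slider 46.23890437255851
7.3 to go mm: tcp 46.50347178045628 slider 45.942252881899066
8 to go mm: tcp 46.12791214636649 slider 45.58979421048378
```

```bash
python3 -m inch '-0.001 0.008 0 0 10;-0.002 0.016 0 0 10;-0.003 0.025 0 0 10;-0.004 0.034 0 0 10;-0.005 0.042 0 0 10;-0.0058 0.0462 0 0 10;-0.0058 0.0462 0 0 10;-0.0058 0.0462 0 0 10'; python3 mk.py pics/w4.png
```

```text
t: 4.8
ee_pos: [0.4428, -0.1648, 0.0989]
eef_rot: [0.0, 0.998, 0.063, -0.0]
ft_force: [-4.4, 1.6, 9.1]
gripper_width: 0.227
grasp_force: 32.3
mark (array([ 473.4, -160.5]), array([17.9,  6.4]), np.float32(7.5)) tcp [ 0.4428 -0.1648  0.0989]
slider (array([ 444.6, -163.9]), array([25.8, 17.9]), np.float32(7.2))
6.7 to go mm: tcp 0.6894804792524319 slider 0.016662979970068763
7.3 to go mm: tcp 0.3655060118943233 slider -0.2870196229127819
8 to go mm: tcp -0.012512364154526768 slider -0.6412738739285333
```

View pics/w4.png

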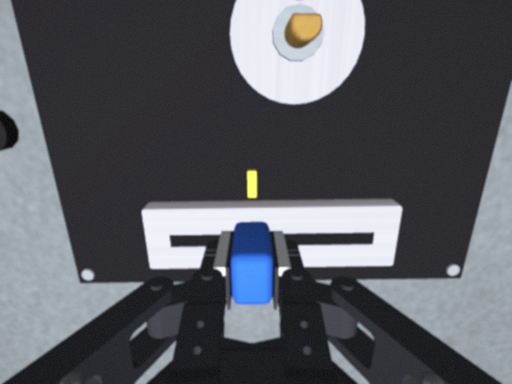

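The slider is level with the mark to within about 0.5 mm (blue grip at x=252, mark at x=252). Next I release it, rise and go over the knob.

```bash
python3 -m inch '0 0 0 0 55;0 0 0 0 55;0 0 0 0 55;0 0 0.03 0 55;0 0 0.09 0 55;0.01 0.05 0.13 0 60;0.02 0.11 0.13 0.03 60;0.03 0.17 0.13 0.068 60'|head -2; python3 -m inch '0.01 0.06 0 0 60;0.02 0.12 0 0 60;0.02 0.155 -0.05 0 60;0.02 0.155 -0.1 0 60;0.02 0.155 -0.1 0 60;0.02 0.155 -0.1 0 60' 
cat > kn.py <<'E'
from m import *
import sys
s=robot.read_state(); c=optics.get_calibration("wrist"); a=optics.grab_frame("wrist"); cv2.imwrite(sys.argv[1],a)
roi=(180,150,340,384)
w=pts(a,(0,0,190),(180,60,255),roi); o=pts(a,(5,120,120),(22,255,255),roi)
print("white",axis(pl(w,.045,c)),"orange",axis(pl(o,.045,c)),"bar",axis(pl(np.vstack([w,o]),.045,c)),s["ee_pos"])
E
python3 kn.py pics/w5.png
```

```text
t: 5.85
ee_pos: [0.4734, 0.0071, 0.2293]
t: 6.6
ee_pos: [0.4941, 0.1605, 0.1298]
eef_rot: [0.0, 0.986, 0.169, 0.001]
ft_force: [0.5, -0.1, 1.4]
gripper_width: 0.702
grasp_force: 0.0
white (array([505.2, 165.3]), array([21.9,  8. ]), np.float32(19.7)) orange (array([497.2, 162.3]), array([48.2, 14.6]), np.float32(18.8)) bar (array([497.2, 162.3]), array([48.2, 14.6]), np.float32(18.8)) [0.49406806 0.16051934 0.12982395]
```

View pics/w5.png

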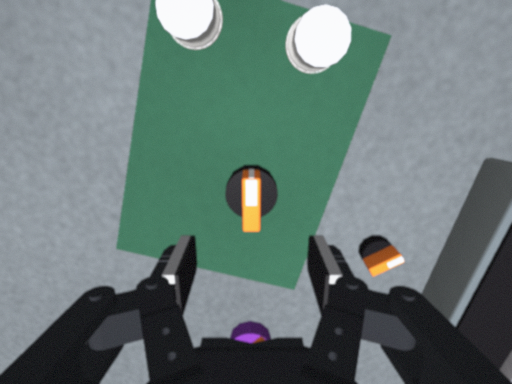

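The bar is at (252,200), aligned with the jaws at yaw 19.5°, with the white pointer on the far (+x) side. The far-face bias is about 2 mm, so the centre is about (0.495, 0.162).

```bash
python3 -m inch '0.001 0.001 -0.04 0 60;0.001 0.001 -0.07 0 60;0.001 0.001 -0.081 0 60;0.001 0.001 -0.081 0 40;0.001 0.001 -0.081 0 5;0.001 0.001 -0.081 0 5;0.001 0.001 -0.081 0 5;0.001 0.001 -0.081 0 5' 60;  python3 -m inch '0 0 0 0 5;0 0 0 0 5;0 0 0 0 5;0 0 0 0 5' 60
```

```text
t: 7.65
ee_pos: [0.4951, 0.162, 0.0489]
eef_rot: [-0.0, 0.986, 0.169, 0.001]
ft_force: [-0.5, -0.4, 7.0]
gripper_width: 0.153
grasp_force: 59.4
t: 8.15
ee_pos: [0.4951, 0.162, 0.0489]
eef_rot: [-0.0, 0.986, 0.169, 0.001]
ft_force: [-1.2, 0.0, 6.8]
gripper_width: 0.145
grasp_force: 59.4
```

```bash
python3 -m inch '0 0 0.04 0 5;0 -0.03 0.09 0 5;0.01 -0.06 0.1 0 5;0.01 -0.06 0.1 0 5'
cat > sp.py <<'E'
from m import *
from scipy.spatial.transform import Rotation as R
s=robot.read_state(); q=s["eef_rot"]; T=R.from_quat(q[[1,2,3,0]]).as_matrix(); P=optics.get_calibration("wrist")
to=T.T@(P["pose"][:3,3]-s["ee_pos"]); RO=T.T@P["pose"][:3,:3]
for f,p,psi in (("w3",(.4492,-.211,.0989),7.2),("w4",(.4428,-.1648,.0989),7.2)):
    a=np.radians(psi/2); Tm=R.from_quat([np.cos(a),np.sin(a),0,0]).as_matrix()
    M=np.eye(4); M[:3,:3]=Tm@RO; M[:3,3]=np.array(p)+Tm@to; c={"mtx":P["mtx"],"pose":M}
    b=cv2.imread(f"pics/{f}.png"); hsv=cv2.cvtColor(b,cv2.COLOR_BGR2HSV)
    br=pts(b,(12,110,60),(24,255,255),(170,0,340,60)); v=np.array([hsv[int(y),int(x),2] for x,y in br]); print(f,len(br),np.percentile(v,[5,25,50,75,95]))
    t=br[v>190]; print(" tip",t.min(0),t.max(0),axis(pl(t,.08,c)))
    pt=np.vstack([pts(b,(0,0,100),(180,70,255),(120,0,380,120))]); h=cv2.convexHull(pt.astype(np.int32))[:,0].astype(float); h=h[h[:,1]>2]
    W=pl(h,.052,c)*1000; A=np.c_[2*W,np.ones(len(W))]; x=np.linalg.lstsq(A,(W**2).sum(1),rcond=None)[0]; print(" plate c",x[:2],"r",np.sqrt(x[2]+x[:2]@x[:2]))
    m=pts(b,(0,0,215),(180,20,255),(120,0,380,120))
E
python3 sp.py
```

```text
t: 8.65
ee_pos: [0.505, 0.1004, 0.1493]
eef_rot: [-0.001, 0.986, 0.168, 0.002]
ft_force: [0.1, 0.4, -1.7]
gripper_width: 0.148
grasp_force: 58.8
w3 884 [ 89. 145. 211. 219. 221.]
 tip [181.  17.] [208.  39.] (array([ 553.3, -174.1]), array([ 8.2, 11.3]), np.float32(97.2))
 plate c [ 554.62099538 -173.8549133 ] r 34.25896971050205
w4 885 [101. 141. 211. 219. 221.]
 tip [293.  15.] [320.  38.] (array([ 553.2, -173.7]), array([ 8.5, 11.3]), np.float32(97.2))
 plate c [ 554.72642734 -173.61358903] r 34.28844488353893
```

```bash
python3 -m inch '0.01 -0.05 0.02 0 5;0.02 -0.1 0.02 -0.03 5;0.03 -0.15 0.02 -0.069 5;0.04 -0.2 0.02 -0.069 5;0.05 -0.25 0.02 -0.069 5;0.05 -0.274 0.015 -0.069 5;0.05 -0.274 0.01 -0.069 5;0.05 -0.274 0.01 -0.069 5'
python3 - <<'E'
from m import *
s=robot.read_state(); c=optics.get_calibration("wrist"); a=optics.grab_frame("wrist"); b=optics.grab_frame("side")
cv2.imwrite("pics/w6.png",a); cv2.imwrite("pics/s6.png",b)
z=s["ee_pos"][2]-.004; roi=(200,150,310,384)
for k,l,h in (("white",(0,0,190),(180,60,255)),("orange",(5,120,120),(22,255,255))):
    p=pts(a,l,h,roi); print(k,p.min(0),p.max(0),axis(pl(p,z,c)))
print(s["ee_pos"],"spindle px side",proj("side",(.5547,-.1737,.08)))
u=cv2.resize(b[110:240,240:370],(384,384),interpolation=2)
cv2.imwrite("pics/six.png",np.hstack([a[:,60:452],u]))
E
```

```text
t: 9.65
ee_pos: [0.5537, -0.172, 0.1567]
eef_rot: [-0.0, 0.998, 0.061, -0.001]
ft_force: [0.1, -0.2, -0.3]
gripper_width: 0.148
grasp_force: 59.0
white [212. 154.] [296. 219.] (array([ 596.6, -167.6]), array([29.5, 37.2]), np.float32(94.0))
orange [256. 212.] [266. 302.] (array([ 560.7, -176.6]), array([49.9,  4.3]), np.float32(11.6))
[ 0.55372651 -0.17201506  0.15669858] spindle px side [286.61574471 153.95412794]
```

View pics/six.png

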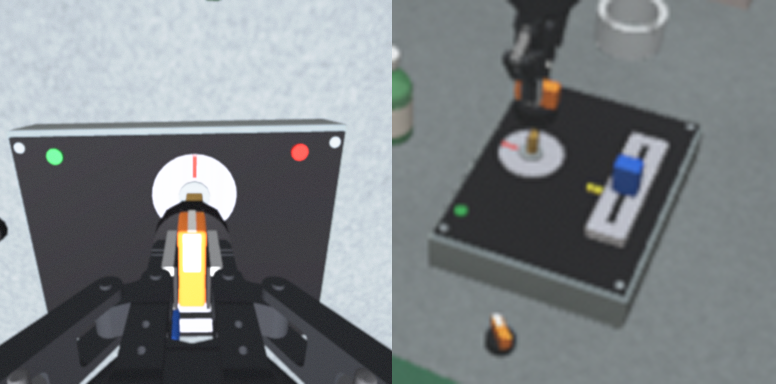

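The held knob is upright with its pointer forward. The spindle shows just beyond it, at about (254,195) full-frame, and in the side view the slider is still at its mark.

```bash
python3 - <<'E'
from m import *
s=robot.read_state(); c=optics.get_calibration("wrist"); a=cv2.imread("pics/w6.png"); hsv=cv2.cvtColor(a,cv2.COLOR_BGR2HSV)
z=s["ee_pos"][2]-.004
th=np.radians(7); ux=np.array([np.cos(th),np.sin(th)]); uy=np.array([-ux[1],ux[0]])
for y in range(222,316,4): print(y,hsv[y,252].tolist(),((onplane("wrist",(252,y),z,c)[:2]-s["ee_pos"][:2])@ux*1000).round(1),end=" | ")
print()
for y in (245,260,290):
    row=[(x,hsv[y,x].tolist()) for x in range(232,274,2)]; print(y,row)
for x in (238,241,265,268): print(x,((onplane("wrist",(x,260),z,c)[:2]-s["ee_pos"][:2])@uy*1000).round(1))
E
```

```text
222 [30, 1, 183] 26.1 | 226 [15, 3, 185] 24.1 | 230 [6, 10, 244] 22.1 | 234 [165, 2, 255] 20.0 | 238 [0, 0, 255] 17.9 | 242 [0, 0, 255] 15.8 | 246 [0, 0, 255] 13.7 | 250 [0, 0, 255] 11.5 | 254 [0, 0, 255] 9.3 | 258 [0, 0, 255] 7.1 | 262 [0, 0, 255] 4.9 | 266 [0, 0, 255] 2.7 | 270 [0, 0, 255] 0.4 | 274 [28, 143, 255] -1.9 | 278 [28, 143, 255] -4.2 | 282 [28, 142, 255] -6.5 | 286 [28, 144, 255] -8.9 | 290 [28, 142, 255] -11.3 | 294 [28, 144, 255] -13.7 | 298 [28, 146, 255] -16.2 | 302 [28, 146, 255] -18.6 | 306 [25, 55, 255] -21.1 | 310 [120, 1, 255] -23.6 | 314 [120, 14, 53] -26.2 | 
245 [(232, [120, 7, 142]), (234, [110, 11, 134]), (236, [8, 103, 109]), (238, [20, 169, 255]), (240, [27, 147, 255]), (242, [29, 74, 255]), (244, [0, 0, 255]), (246, [0, 0, 255]), (248, [0, 0, 255]), (250, [0, 0, 255]), (252, [0, 0, 255]), (254, [0, 0, 255]), (256, [0, 0, 255]), (258, [0, 0, 255]), (260, [0, 0, 255]), (262, [28, 134, 255]), (264, [24, 158, 255]), (266, [10, 190, 216]), (268, [113, 11, 94]), (270, [113, 7, 142]), (272, [120, 9, 146])]
260 [(232, [114, 9, 140]), (234, [120, 9, 85]), (236, [
[... 215 characters left out ...]
 255]), (258, [0, 0, 255]), (260, [0, 0, 255]), (262, [28, 138, 255]), (264, [21, 167, 255]), (266, [10, 169, 124]), (268, [132, 29, 44]), (270, [108, 11, 117]), (272, [105, 7, 142])]
290 [(232, [108, 27, 47]), (234, [126, 13, 98]), (236, [115, 15, 103]), (238, [12, 175, 226]), (240, [26, 151, 255]), (242, [28, 144, 255]), (244, [28, 144, 255]), (246, [28, 145, 255]), (248, [28, 144, 255]), (250, [28, 144, 255]), (252, [28, 142, 255]), (254, [28, 144, 255]), (256, [28, 144, 255]), (258, [28, 144, 255]), (260, [28, 144, 255]), (262, [27, 148, 255]), (264, [20, 170, 255]), (266, [6, 111, 131]), (268, [120, 10, 106]), (270, [128, 13, 79]), (272, [108, 27, 48])]
238 7.0
241 5.5
265 -6.0
268 -7.4
```

```bash
python3 -m inch '0 0 0 0 5;0 0 0 0 5'; python3 - <<'E'
from h import *
print(robot.read_state()["ee_pos"])
E
```

```text
t: 10.0
ee_pos: [0.5543, -0.172, 0.1576]
eef_rot: [0.0, 0.998, 0.062, 0.0]
ft_force: [0.0, 0.4, 0.1]
gripper_width: 0.149
grasp_force: 59.0
[ 0.55433903 -0.17202401  0.15760301]
```

```bash
python3 -m inch '0 -0.0018 -0.015 0 5;0 -0.0018 -0.026 0 5;0 -0.0018 -0.03 0 5;0 -0.0018 -0.033 0 5;0 -0.0018 -0.036 0 5;0 -0.0018 -0.039 0 5;0 -0.0018 -0.039 0 5' 80
```

```text
t: 10.88
ee_pos: [0.555, -0.1743, 0.1184]
eef_rot: [0.0, 0.998, 0.061, 0.001]
ft_force: [5.0, 1.1, -2.9]
gripper_width: 0.139
grasp_force: 82.9
```

No upward load 8 mm past the tip, so the spindle has entered the bore. Continuing down.

```bash
python3 -m inch '0 0 -0.002 0 5;0 0 -0.004 0 5;0 0 -0.006 0 5;0 0 -0.006 0 5'; python3 -m inch '0 0 -0.002 0 5;0 0 -0.004 0 5;0 0 -0.006 0 5;0 0 -0.006 0 5'
```

```text
t: 11.38
ee_pos: [0.555, -0.1744, 0.1126]
eef_rot: [0.0, 0.998, 0.061, 0.001]
ft_force: [5.1, 1.7, 0.8]
gripper_width: 0.147
grasp_force: 83.4
t: 11.88
ee_pos: [0.555, -0.1744, 0.1069]
eef_rot: [0.0, 0.998, 0.061, 0.001]
ft_force: [5.1, 2.2, 6.7]
gripper_width: 0.149
grasp_force: 84.0
```

```bash
python3 -m inch '0.0005 0.0002 -0.002 0 5;0.0005 0.0002 -0.003 0 5;0.0005 0.0002 -0.003 0 5;0.0005 0.0002 -0.003 0 5'; python3 -m inch '0 0 -0.001 0 5;0 0 -0.002 0 5;0 0 -0.002 0 5;0 0 -0.002 0 5'
```

```text
t: 12.38
ee_pos: [0.5551, -0.1744, 0.1041]
eef_rot: [0.0, 0.998, 0.061, 0.001]
ft_force: [2.3, 1.4, 8.3]
gripper_width: 0.14
grasp_force: 84.4
t: 12.88
ee_pos: [0.5552, -0.1744, 0.1037]
eef_rot: [0.0, 0.998, 0.062, 0.001]
ft_force: [-0.7, 3.6, 21.4]
gripper_width: 0.144
grasp_force: 86.4
```

The stop is reached: force rises sharply at TCP 0.1037, and 0.104 was predicted for pressed home. I check with one picture.

```bash
python3 - <<'E'
from m import *
c=optics.get_calibration("wrist"); s=robot.read_state(); a=optics.grab_frame("wrist"); b=optics.grab_frame("side")
u=cv2.resize(b[110:240,240:370],(384,384),interpolation=2)
cv2.imwrite("pics/f1.png",np.hstack([a[:,60:452],u])); print(s["ee_pos"],s["ft_force"])
E
```

```text
[ 0.55519342 -0.1744474   0.10368476] [-0.6725013   3.64715105 21.35331565]
```

View pics/f1.png

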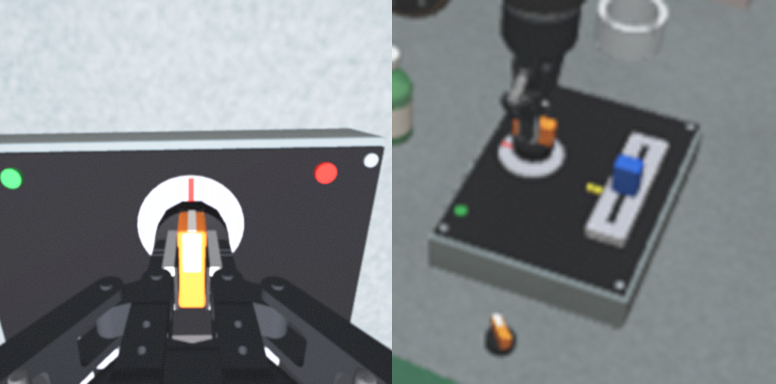

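The knob sits on the spindle with its pointer in line with the red line (x≈191 in the left half). The bar is at the same rows as before insertion, so it did not slip in the jaws, and the slider is still at its mark.

```bash
python3 -c "
from cell import robot; print(robot.close_job())"
```

```text
the job is handed in; nothing more can be done
None
```

The job is handed in: the slider is level with the yellow mark to within about 0.5 mm, and the knob is home on the spindle with its flat aligned, still held and pressed against the stop at about 21 N, at about 13 s of the 64 s.

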